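# Click the depth-stop turret round and press the dowel to depth

## Task

The dowel standing in the block under the green bench press has to go in to the depth set by the red-capped stop. Flick the edge of the stop wheel round, click by click, until the red-capped stop has clicked in under the stop rod, then press the black knob of the ram down until the rod lands on that stop, and let the ram come back up. Use only your fingertips: grip nothing, lift nothing, force nothing, leave the block in its nest, and do not disturb the things lying around.

Things in the scene. Friction and masses are not known exactly. Their poses are not given: they have to be found in the camera images.
- press: Green bench press, fixed. Origin: underside of its base, mid width; x points from the wheel back to the ram and column, z up. On the x axis: wheel axis -75 mm, rod -45, ram +50, column 97 to 133 (50 wide, 200 high). Base 14 mm thick, x -135 to +135, 130 wide (84 under the wheel). Head 52 mm wide, from x +24 to the column, z 150 to 200. Nest strips 9 mm high hold the block under the ram.
- wheel_centre (a point): Centre of the stop wheel's top face, on its upright axis, 58 mm above the bench. Aluminium star, 18 thick (z 40 to 58): disc of radius 44 mm with six lobes, 16 wide with round ends, reaching 59 mm from the axis. Clicked, one lobe points to press -x and one to +x under the rod. Below it a 34 mm radius index head; outside that only the 14 mm base, so a fingertip can dip beside the wheel.
- turret (a joint): Turn of the wheel in rad, counter-clockwise from above positive, endless; 0 or any whole turn = red-capped stop under the rod. It clicks at every sixth of a turn (1.047 rad), either way: pushed past halfway it snaps on to the next click, let go earlier it falls back; it does not coast further. Takes about 5 N at the lobes. Starts two to four clicks from 0; on rare starts poised just halfway.
- red_stop (a point): Centre of the top of the red-capped stop, 74 mm above the bench. In line with each lobe, 30 mm from the wheel axis, stands a threaded stop, 12 mm diameter, with a brass nut; only this one has a red cap, the others dark steel. Their tops are 68 to 83 mm above the bench, in 3 mm steps round the wheel.
- rod_tip (a point): Centre of the lower end of the stop rod (11 mm diameter), which hangs from an arm of the ram over the back of the wheel and moves with the ram; 92 mm above the bench when up, so it lands on the red stop after 18 mm. The arm is 18 mm wide, underside 129 mm above the bench when up.
- knob_top (a point): Centre of the top of the ram's black mushroom knob (64 mm diameter, 32 mm thick), 266 mm above the bench with the ram up; it goes straight down with the ram.
- ram (a joint): Travel of the ram in m: 0 = up, positive down, at most 0.028. A spring returns it: 2 N at the top, 4 N at 18 mm, about 5 N more while driving the dowel, which the punch meets after 6 to 9 mm; then it stops hard where the rod meets a stop.
- block: Loose aluminium block, 56 x 50 x 32 mm, lying in the nest under the ram; origin at the centre of its underside. Its steel dowel, 10 mm diameter, stands 19 to 22 mm proud at the start and must stand 10 mm proud at the end.
- dowel (a joint): How far the dowel has gone in, in m: 0 = standing 22 mm proud, positive is deeper. It starts at 0 to 0.003; the red stop brings it to 0.012. It is a press fit and stays where it is left.
- finished_0: Finished block, like the one in the press with its dowel 10 mm proud (42 mm high in all), standing loose beside the press. Origin at the centre of its underside. Leave alone.
- finished_1: Another finished block, the same. Leave alone.
- caliper: Steel vernier caliper, 78 x 230 x 9 mm, lying loose on the left of the press. Leave alone.
- spanner: Combination spanner, 32 x 194 x 7 mm, lying loose near the front edge of the bench. Leave alone.
- screwdriver: Screwdriver with yellow and black handle, 29 x 179 x 25 mm, lying loose on the right. Leave alone.
- tape_measure: Yellow tape measure, 38 x 84 x 66 mm, standing loose on the left. Leave alone.
- bearing: Ball bearing, 52 mm diameter, 16 mm thick, lying flat on the left. Leave alone.
- marker: White marker with black cap, 17 x 130 x 15 mm, lying on the right. Leave alone.
Things that resemble listed ones, but are neither listed nor needed, are in the scene too. Leave any blue or purple look-alike of the block alone.

How it is judged (in metres and radians):
On the way, in this order (a step that is already met when the one before it is completed fails the run):
1. the red-capped stop has clicked in under the rod, with the ram up (horizontal distance between red_stop and rod_tip below 0.003 m and value of joint ram below 0.003 m), for 0.3 s.
2. the ram is pressed down until the rod rests on the red-capped stop (distance between red_stop and rod_tip below 0.0025 m and value of joint ram above 0.0165 m), for 0.1 s.
At the end, for the whole second after the job is handed in: The dowel stands 8.7 to 11.3 mm proud of the block (dowel joint 10.7 to 13.3 mm), the ram is back up (within 2 mm), the red-capped stop is still clicked in under the rod (within 3 mm), and the block is at rest in its nest (value of joint dowel between 0.0107 and 0.0133 m and value of joint ram below 0.002 m and velocity of joint ram below 0.01 m/s and horizontal distance between red_stop and rod_tip below 0.003 m and horizontal distance between block and knob_top below 0.006 m and linear speed of block below 0.01 m/s); the robot touches nothing.
It fails at once if the ram is brought down, by more than 5 mm, while the red-capped stop is not under the rod (more than 6 mm off) (value of joint ram above 0.005 m and horizontal distance between red_stop and rod_tip above 0.006 m).
It fails at once if the wheel is gripped or forced: more than 25 N of finger force on it (contact force between the fingers and turret above 25 N).
It fails at once if the ram is gripped or forced: more than 50 N of finger force on it (contact force between the fingers and ram above 50 N).
It fails at once if the block is lifted or shifted in its nest by more than 6 mm, or handled (distance of block from where it was at the start of the episode above 0.006 m or contact force between the fingers and block above 3 N).
It fails at once if something lying around is moved by more than 15 mm (distance of any of finished_0, finished_1, caliper, spanner, screwdriver, tape_measure, bearing, marker from where it was at the start of the episode above 0.015 m).
It also fails if it takes over 51 s, if anything falls off the work surface, if the arm or the gripper's body presses on something with over 40 N, if the wrist force passes 120 N, or if a joint passes its speed limit or range.

## Robot

A 7-joint arm with a two-finger parallel gripper is mounted at the origin on a cart in front of the work surface, level with it; the furniture and walls round the work are solid. World frame = base frame: x ahead of the robot, y to its left, z up, the work surface at z = 0. Lengths are in m, angles in degrees, forces in N, time in s.
With the tool pointing down it reaches from about 0.425 to 0.825 m from the base axis. Payload 3.6 kg.
Tool frame: the origin (TCP) lies midway between the tips of the shut fingers; the grasp point (between the pads) lies r.grasp_offset behind it (r.grasp_offset is the distance from the TCP to the grasp point, in m); z points along the fingers, y is the line along which they close (so a half turn about z gives the same grasp; the last joint's range is limited). The gripper opens to 85 mm and grips with 20 to 120 N. Pads are 22 mm wide; open, the fingers measure 114 mm over their backs; the gripper's body (76 mm by 85 mm) begins 54 mm behind the grasp point. The pads swing forward as they close: fully open they stand 13 mm farther back than shut.
Start: joints at [-65.575, 35.231, -0.722, 81.555, 0.464, 63.22, -2.315], TCP at [0.284, 0.584, 0.195] pointing down, gripper open.
Joint ranges: [-178.69, 178.69], [-17.37, 117.87], [-77.05, 75.6], [15.02, 138.74], [-78.02, 258.01], [0.78, 113.62], [-162.83, 162.83]. Speed limits (degrees/s): [159.86, 159.86, 180, 180, 180, 180, 180].

## Interface

Orientations are given as a 3x3 rotation matrix whose columns are the frame's x, y, z axes.
In Python, from rig import telemetry, imaging, order, spotter, r gives the robot as it stands.
- The arm moves only by the tool play_rows, never from a script. Its argument "steps" is a list of rows, each an object with "delta_pos": the shift along the tool's x, y, z in mm, a list of three; "dr": the turn, a rotation vector about the tool's x, y, z in rad, a list of three; "fingers": the opening, from 0 (shut) to 1 (fully open). A call has 1 to 12 rows; each row shifts and turns the commanded pose from where the row before left it, along the tool's axes as they then stand; what a row does not reach is not made up. A row lasts 1/10 s, in which the tool goes at most 50 mm and 8.59 degrees, less where a joint would pass 70% of its speed; a pose out of reach is approached as far as the arm can. A call is refused whole if a number of a shift passes 50 or a number of a turn 0.15, either way. A call with a gripper value outside its range is refused whole. The fingers move at their own pace and stop on an object; "squeeze" is the grip in N (left out, the last holds). Time passes only in rows, so rows that do not move let the fingers close. It gives the time, the measured TCP pose, the force, the opening and the grip force at its end, in the units of the state.
- telemetry.get_state(): the state, without advancing time (a new reading comes with each control period).
- imaging.grab_frame(name): name is "side" or "top" or "wrist"; returns (picture, depth): 400x640x3 uint8, blue, green, red; 400x640 float32, m along the optical axis (not along the pixel's ray), 0 where there is no reading.
- imaging.camera_info(name): a dict with "fx", "fy", "cx", "cy" (pixels), "rvec" (rotation vector, rad) and "tvec" (3), from world to camera coordinates, as OpenCV has them; the wrist camera has in their place "hand_eye" (4x4, takes a point from camera to tool coordinates, whose origin is the TCP and whose axes are the flange's). Camera axes: x right, y down, z forward; pixel columns grow to the right and rows downward; lengths in m; the calibration is good to about 2 mm. A picture is of the moment at which its call begins: read the wrist's pose just before it. camera_info takes no time and is no camera call.
- order.sign_off(): hands the job in; it is judged then, once.
Trained networks look in the newest picture that a camera, given by its name, has taken for a name from the list of things; names that differ only in an ending like _2 or _b are one class to them, and where a whole thing is asked for, a point or a joint stands for the part that bears it (a point fixed in the world has none). Each returns a list of dicts, best first, with "conf" (0 to 1); they miss things now and then, are a little off and sometimes report something else, mostly with a low value. They report only what shows in the picture. A call takes as long as a camera call. They do not tell look-alikes from the thing itself.
- spotter.spot_in(query, camera): "box" ([centre column, centre row, width, height] in pixels, round what is visible of it).
- spotter.outline_of(query, camera): "mask" (400x640 bool, what is visible of it) and "box" ([centre column, centre row, width, height] in pixels, round what is visible of it).
- spotter.place_of(query, camera): "centre" ([row, column] in pixels: a listed point, or the origin of a listed thing).
The state is a dict: "time": time; "joint_pos": joint angles; "qvel": joint speeds; "joint_torque": joint torques, N m; "ee_pos": TCP position; "eef_rot": TCP orientation; "force": force on the tool from outside, world axes, zero at the start; "moment": the same for the moment, N m; "opening": finger opening in m; "grip_force": force on a finger pad.
Only numpy, scipy, OpenCV 4.12 (cv2) and the standard library are available. Lean on these libraries where they do the work, as an engineer would, in place of code of your own. Each camera call takes 0.05 s, during which the arm holds its last target. There are 200 camera calls.

## Working session

There is one attempt and no reset: what is moved stays moved. The work goes in short steps, Python scripts to look and compute and a tool call to move; the robot and the scene stay as the last step left them, time stands still between calls to the robot, and variables do not carry over. Pictures are saved under pics/ and viewed, at most 10 in all, crops included, and the job is handed in when it is done.

Besides the shell and the picture viewer there is one more tool, called after "Call:" by a JSON object that holds its "api" and its "payload". play_rows: Moves the arm, as the interface text tells. Its arguments: {"type":"object","properties":{"steps":{"type":"array"},"squeeze":{"type":"number"}},"required":["steps"]}

```bash
mkdir -p pics; cat > h.py <<'E'
import numpy as np,cv2
from rig import telemetry, imaging, order, spotter, r
def ext(n):
    c=imaging.camera_info(n); K=np.array([[c['fx'],0,c['cx']],[0,c['fy'],c['cy']],[0,0,1]])
    if 'rvec' in c:
        R=cv2.Rodrigues(np.array(c['rvec'],float))[0]; t=np.array(c['tvec'],float).ravel()
    else:
        s=telemetry.get_state(); T=np.eye(4);T[:3,:3]=s['eef_rot'];T[:3,3]=s['ee_pos']
        M=np.linalg.inv(T@np.array(c['hand_eye'])); R=M[:3,:3];t=M[:3,3]
    return K,R,t
def ray(E,u,v):
    K,R,t=E; d=R.T@np.linalg.inv(K)@np.array([u,v,1.]); return -R.T@t,d
def atz(E,u,v,z):
    o,d=ray(E,u,v); return o+d*(z-o[2])/d[2]
def atd(E,u,v,dep):
    o,d=ray(E,u,v); return o+d*dep
def proj(E,p):
    K,R,t=E; q=K@(R@np.array(p)+t); return q[:2]/q[2]
def tri(l):
    A=0;b=0
    for E,u,v in l:
        o,d=ray(E,u,v); d=d/np.linalg.norm(d); P=np.eye(3)-np.outer(d,d); A=A+P; b=b+P@o
    return np.linalg.solve(A,b)
E
python3 - <<'E'
from h import *
np.set_printoptions(precision=4,suppress=True)
s=telemetry.get_state(); print(s['time'],s['ee_pos'],s['eef_rot'],r.grasp_offset,s['opening'])
for n in('top','side'):
    im,d=imaging.grab_frame(n); cv2.imwrite(f'pics/{n}0.png',im); np.save(f'{n}0.npy',d)
    E=ext(n); print(n,'cam at',-E[1].T@E[2])
    for q,z in(('wheel_centre',.058),('red_stop',.074),('rod_tip',.092),('knob_top',.266),('press',0),('block',0)):
        for p in spotter.place_of(q,n)[:3]:
            v,u=p['centre']; dd=d[int(min(v,399)),int(min(u,639))]; print(q,round(p['conf'],2),(round(u),round(v)),'z:',atz(E,u,v,z),'d:',atd(E,u,v,dd))
E
```

```text
0.0 [0.284  0.5837 0.1939] [[-0.8993  0.4374 -0.0011]
 [ 0.4374  0.8992 -0.0024]
 [-0.     -0.0027 -1.    ]] 0.0187 0.08558595794902166
top cam at [0.3189 0.1308 1.3192]
wheel_centre 0.57 (299, 235) z: [0.5091 0.2002 0.058 ] d: [0.5072 0.1995 0.0707]
red_stop 0.79 (290, 240) z: [0.492  0.2269 0.074 ] d: [0.4916 0.2267 0.0769]
red_stop 0.47 (259, 228) z: [0.5313 0.321  0.074 ] d: [ 0.5444  0.3327 -0.0031]
rod_tip 0.96 (297, 226) z: [0.5316 0.2023 0.092 ] d: [0.5374 0.2042 0.0581]
knob_top 0.64 (304, 177) z: [0.6325 0.1719 0.266 ] d: [0.6325 0.1719 0.2659]
press 0.67 (308, 215) z: [0.5812 0.1732 0.    ] d: [0.5784 0.1728 0.014 ]
block 0.73 (285, 289) z: [0.3467 0.2496 0.    ] d: [0.3456 0.2449 0.0529]
block 0.51 (348, 257) z: [0.441  0.0478 0.    ] d: [0.437  0.0505 0.0428]
block 0.42 (309, 200) z: [0.6343 0.1671 0.    ] d: [0.6197 0.1654 0.061 ]
side cam at [0.0056 1.1602 0.6069]
wheel_centre 0.74 (326, 259) z: [0.5155 0.1961 0.058 ] d: [0.2869 0.6284 0.3041]
red_stop 0.79 (319, 261) z: [0.5104 0.2469 0.074 ] d: [0.298  0.6312 0.2982]
knob_top 0.74 (296, 189) z: [0.6199 0.1979 0.266 ] d: [0.627  0.1866 0.262 ]
press 0.93 (307, 273) z: [0.5752 0.2079 0.    ] d: [0.5654 0.2243 0.0105]
block 0.55 (298, 257) z: [0.6581 0.1285 0.    ] d: [0.6099 0.2048 0.0449]
block 0.46 (368, 264) z: [0.4312 0.0587 0.    ] d: [0.4251 0.0745 0.0087]
```

```bash
python3 - <<'E'
import cv2
a=cv2.imread('pics/top0.png')[130:330,190:430]; cv2.imwrite('pics/top0c.png',cv2.resize(a,(720,600),interpolation=cv2.INTER_CUBIC))
E
```

```text
(no output)
```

View pics/top0c.png

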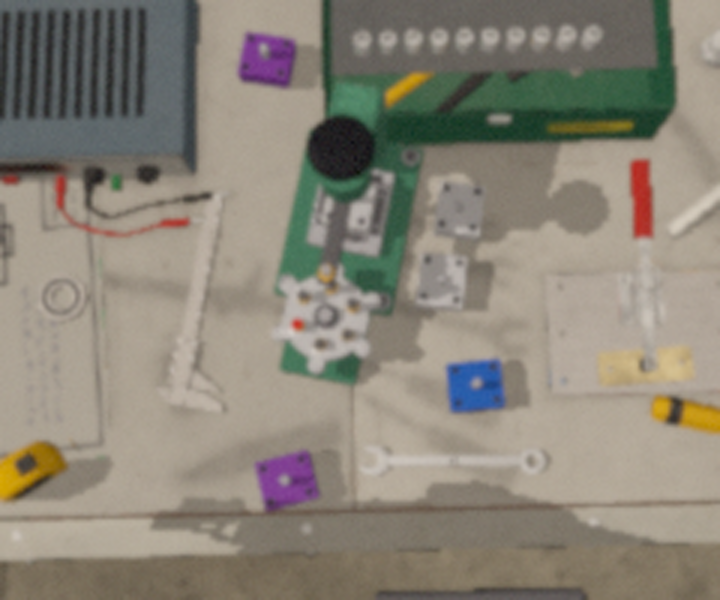

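View pics/side0.png

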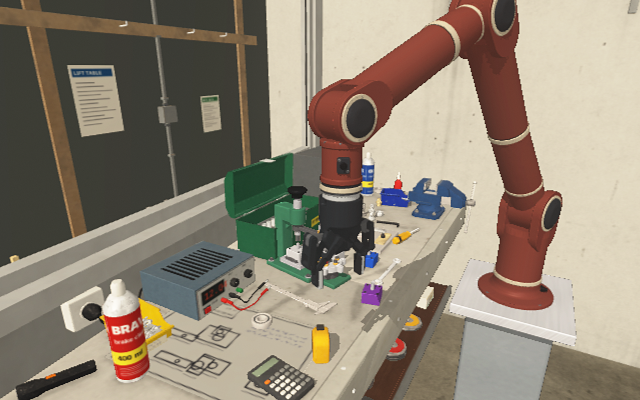

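The top crop shows the wheel at full-image pixel (299,236), its red stop at (289,238), the knob at (304,180) and the press axis yawed about -13°. The red cap sits about 2 clicks counter-clockwise of the rod, so the wheel needs 2 clicks clockwise. Of the blocks, the grey one under the ram at (309,200) is the workpiece. Two finished ones stand at (343,200) and (337,223), and the purple and blue ones are decoys. I'll move over the wheel with the fingers shut and look from close up.

Call:
{"api": "play_rows", "payload": {"steps": [{"delta_pos":[0,0,-20],"dr":[0,0,0.136],"fingers":0},{"delta_pos":[0,0,-20],"dr":[0,0,0.136],"fingers":0},{"delta_pos":[0,0,0],"dr":[0,0,0.136],"fingers":0},{"delta_pos":[0,0,0],"dr":[0,0,0.136],"fingers":0},{"delta_pos":[0,0,0],"dr":[0,0,0.136],"fingers":0},{"delta_pos":[0,0,0],"dr":[0,0,0.136],"fingers":0}]}}

```text
time: 1.3
ee_pos: [0.2842, 0.5845, 0.2352]
eef_rot: [[-0.292, 0.956, -0.0], [0.956, 0.292, 0.0], [0.0, -0.0, -1.0]]
force: [0.1, -0.1, -0.8]
opening: 0.0005
grip_force: 0.0
```

Call:
{"api": "play_rows", "payload": {"steps": [{"delta_pos":[-40,4,0],"dr":[0,0,0],"fingers":0},{"delta_pos":[-40,4,0],"dr":[0,0,0],"fingers":0},{"delta_pos":[-40,4,0],"dr":[0,0,0],"fingers":0},{"delta_pos":[-40,4,0],"dr":[0,0,0],"fingers":0},{"delta_pos":[-40,4,0],"dr":[0,0,0],"fingers":0},{"delta_pos":[-40,4,0],"dr":[0,0,0],"fingers":0},{"delta_pos":[-40,4,0],"dr":[0,0,0],"fingers":0},{"delta_pos":[-40,4,0],"dr":[0,0,0],"fingers":0},{"delta_pos":[-40,4,0],"dr":[0,0,0],"fingers":0},{"delta_pos":[-40,2,0],"dr":[0,0,0],"fingers":0},{"delta_pos":[-33,0,0],"dr":[0,0,0],"fingers":0},{"delta_pos":[0,0,0],"dr":[0,0,0],"fingers":0}]}}

```text
time: 2.5
ee_pos: [0.4513, 0.1762, 0.2357]
eef_rot: [[-0.288, 0.958, 0.002], [0.958, 0.288, -0.003], [-0.003, 0.001, -1.0]]
force: [0.1, 0.3, -0.6]
opening: 0.0003
grip_force: 0.0
```

```bash
python3 - <<'E'
from h import *
np.set_printoptions(precision=4,suppress=True)
s=telemetry.get_state(); print(s['time'],s['ee_pos'],s['eef_rot'],s['joint_pos'],s['force'])
print(np.array(imaging.camera_info('wrist')['hand_eye']))
E=ext('wrist'); im,d=imaging.grab_frame('wrist'); cv2.imwrite('pics/w1.png',im); np.save('w1.npy',d)
for q,z in(('wheel_centre',.058),('red_stop',.074),('rod_tip',.092)):
    for p in spotter.place_of(q,'wrist')[:2]:
        v,u=p['centre']; print(q,round(p['conf'],2),(round(u),round(v)),'z:',atz(E,u,v,z),'d:',atd(E,u,v,d[int(min(v,399)),int(min(u,639))]))
E
```

```text
2.5 [0.4513 0.1762 0.2357] [[-0.2876  0.9577  0.0019]
 [ 0.9577  0.2876 -0.0027]
 [-0.0032  0.001  -1.    ]] [-36.6936  18.5035  17.1148 104.9907  -6.1462  57.3748  -0.3809] [ 0.1069  0.3146 -0.5918]
[[ 0.0002 -0.9463 -0.3233  0.0831]
 [ 1.      0.0002 -0.0001 -0.0006]
 [ 0.0001 -0.3233  0.9463 -0.1795]
 [ 0.      0.      0.      1.    ]]
wheel_centre 0.9 (382, 154) z: [0.5067 0.2062 0.058 ] d: [0.5036 0.2081 0.0718]
red_stop 0.91 (389, 128) z: [0.5008 0.2342 0.074 ] d: [0.5005 0.2343 0.075 ]
red_stop 0.53 (423, 174) z: [0.5504 0.2009 0.074 ] d: [0.5557 0.1986 0.0596]
rod_tip 0.68 (213, 383) z: [ 0.398  -0.1153  0.092 ] d: [0.4189 0.158  0.3296]
```

View pics/w1.png

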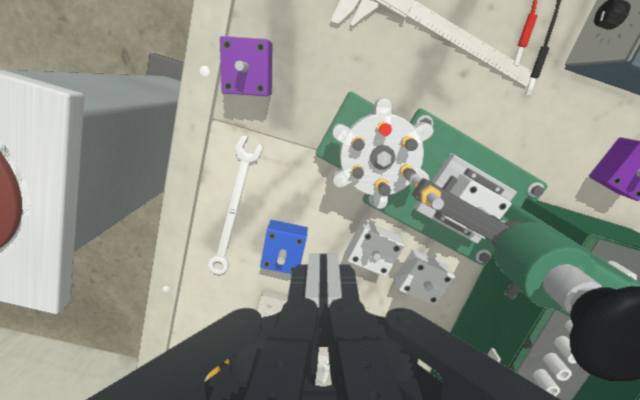

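```bash
cat > fit.py <<'E'
from h import *
from scipy.optimize import minimize
np.set_printoptions(precision=4,suppress=True)
def cloud(n,d,E):
    v,u=np.mgrid[0:400,0:640]; K,R,t=E
    rays=np.linalg.inv(K)@np.stack([u.ravel(),v.ravel(),np.ones(u.size)])
    P=(R.T@(rays*d.ravel()-t[:,None])).T; return P[d.ravel()>0]
def wheel(P,c0):
    h=np.hypot(*(P[:,:2]-c0).T)
    W=P[(h<.075)&(P[:,2]>.05)&(P[:,2]<.064)][:,:2]; B=P[(h<.085)&(P[:,2]<.03)][:,:2]
    def sd(X,p):
        q=X-p[:2]; a=np.arctan2(q[:,1],q[:,0])-p[2]; a=(a+np.pi/6)%(np.pi/3)-np.pi/6; rr=np.hypot(*q.T)
        x,y=rr*np.cos(a),rr*np.sin(a)
        return np.minimum(rr-.044, np.hypot(x-np.clip(x,0,.051),y)-.008)
    f=lambda p: np.mean(1/(1+np.exp(-sd(W,p)/.0015)))+np.mean(1/(1+np.exp(sd(B,p)/.0015)))
    best=min((minimize(f,[*c0,a],method='Nelder-Mead',options=dict(initial_simplex=[[*c0,a],[c0[0]+.006,c0[1],a],[c0[0],c0[1]+.006,a],[*c0,a+.2]])) for a in np.linspace(-.5,.4,6)),key=lambda s:s.fun)
    return best.x[:2],np.degrees(best.x[2])%60,best.fun,len(W),len(B)
E
python3 - <<'E'
from fit import *
s=telemetry.get_state()
for n,f in(('wrist','w1'),('top','top0')):
    E=ext(n); d=np.load(f+'.npy'); P=cloud(n,d,E); print(n,wheel(P,np.array([.508,.203])))
    k=P[(np.hypot(P[:,0]-.632,P[:,1]-.172)<.05)&(P[:,2]>.25)]; 
    if len(k): print('knob',len(k),(k.max(0)+k.min(0))/2,np.median(k,0),k[:,2].max())
    b=P[(np.abs(P[:,2]-.014)<.004)&(np.hypot(P[:,0]-.58,P[:,1]-.17)<.17)][:,:2].astype(np.float32)
    print('base rect',cv2.minAreaRect(b))
    for z0,z1 in((.13,.17),):
        a=P[(P[:,2]>z0)&(P[:,2]<z1)&(np.hypot(P[:,0]-.56,P[:,1]-.19)<.05)]; print('arm',len(a),np.median(a,0) if len(a) else '')
E
```

```text
wrist (array([0.5038, 0.213 ]), np.float64(48.578037111686996), np.float64(0.11804261861478162), 5171, 8713)
knob 5474 [0.6182 0.1863 0.2591] [0.6088 0.1856 0.2636] 0.267092633325802
base rect ((0.5820729732513428, 0.15839694440364838), (0.20574960112571716, 0.29647788405418396), 78.42162322998047)
arm 2752 [0.575  0.2    0.1425]
top (array([0.5078, 0.2015]), np.float64(48.10986901716586), np.float64(0.11445816099833764), 594, 1352)
knob 410 [0.6293 0.176  0.2618] [0.6274 0.1754 0.2646] 0.27038562545375094
base rect ((0.580320417881012, 0.18964970111846924), (0.29124385118484497, 0.27465134859085083), 84.18773651123047)
arm 186 [0.5695 0.188  0.1432]
```

```bash
python3 - <<'E'
from fit import *
s=telemetry.get_state(); print(s['time'],s['ee_pos'],s['qvel'])
for n in('wrist','top','side'):
    E=ext(n); im,d=imaging.grab_frame(n); np.save(n+'2.npy',d); cv2.imwrite(f'pics/{n}2.png',im); P=cloud(n,d,E); print(n,wheel(P,np.array([.507,.206])))
    k=P[(np.hypot(P[:,0]-.625,P[:,1]-.18)<.06)&(P[:,2]>.258)&(P[:,2]<.275)]; print('knob',len(k),(k.max(0)+k.min(0))/2,np.median(k,0))
    g=P[(np.abs(P[:,2])<.02)&(np.hypot(P[:,0]-.42,P[:,1]-.15)<.08)]; print('bench z',np.median(g[:,2]))
    if n!='wrist':
        t=P[(np.hypot(P[:,0]-.451,P[:,1]-.176)<.06)&(P[:,2]>.2)]; print('grip',len(t), t.min(0) if len(t) else '',np.median(t,0) if len(t) else '')
    for q,z in(('knob_top',.266),('red_stop',.074),('wheel_centre',.058)):
        for p in spotter.place_of(q,n)[:1]:
            v,u=p['centre']; print(q,round(p['conf'],2),(round(u),round(v)),'z:',atz(E,u,v,z))
    print('TCP px',proj(E,s['ee_pos']))
E
```

```text
2.7 [0.449  0.184  0.2351] [-0.7287  0.2172 -0.3756 -0.0689  0.1706 -0.0422  0.1244]
wrist (array([0.5068, 0.204 ]), np.float64(47.7875555495919), np.float64(0.12430309862207414), 4980, 9083)
knob 5264 [0.6215 0.1766 0.263 ] [0.6132 0.1758 0.2649]
bench z 0.000626911941688545
knob_top 0.67 (637, 363) z: [0.6307 0.1766 0.266 ]
red_stop 0.93 (387, 139) z: [0.4991 0.2324 0.074 ]
wheel_centre 0.87 (380, 164) z: [0.5052 0.204  0.058 ]
TCP px [324.1105 236.6644]
top (array([0.507, 0.206]), np.float64(31.35211024345884), np.float64(nan), 0, 53)
knob 394 [0.6293 0.1759 0.2643] [0.6273 0.1755 0.2645]
bench z 0.00032042525671932434
grip 2329 [0.3911 0.1306 0.5731] [0.4376 0.1762 0.6273]
knob_top 0.98 (304, 178) z: [0.6292 0.1743 0.266 ]
red_stop 0.52 (335, 221) z: [0.5457 0.0874 0.074 ]
TCP px [301.2959 247.1908]
side (array([0.5042, 0.2062]), np.float64(46.58368781719643), np.float64(0.39259308489179245), 364, 1053)
knob 110 [0.6254 0.1845 0.2623] [0.6215 0.1896 0.2641]
bench z 0.00041628897918770597
grip 3500 [0.3914 0.1449 0.2702] [0.4347 0.2099 0.4704]
knob_top 0.72 (310, 269) z: [0.3284 0.6125 0.266 ]
red_stop 0.94 (325, 263) z: [0.4912 0.2498 0.074 ]
wheel_centre 0.84 (327, 260) z: [0.5093 0.2026 0.058 ]
TCP px [349.2438 206.59  ]
  return _methods._mean(a, axis=axis, dtype=dtype,
  ret = ret.dtype.type(ret / rcount)
```

View pics/side2.png

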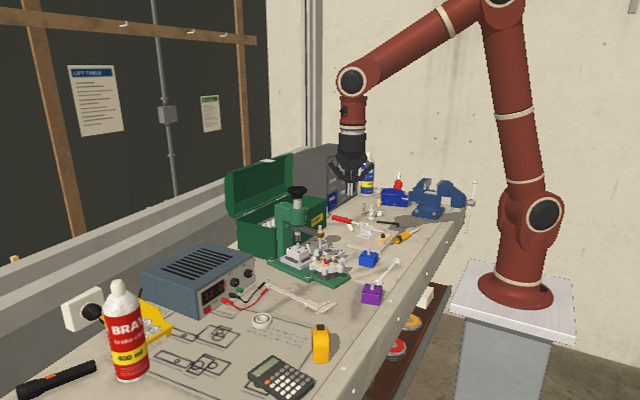

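The side view at (350,175) shows the gripper hanging clear over the wheel at about (325,262). The arm had still been settling, which explains the wrist-view shift. The wheel is now consistently at (0.507, 0.203) and the press yaw is about -12.2°. I'll descend into the 210° gap, stopping short of the wheel first.

Call:
{"api": "play_rows", "payload": {"steps": [{"delta_pos":[0,0,25],"dr":[0,0,0],"fingers":0},{"delta_pos":[0,0,25],"dr":[0,0,0],"fingers":0},{"delta_pos":[0,0,25],"dr":[0,0,0],"fingers":0},{"delta_pos":[0,0,25],"dr":[0,0,0],"fingers":0},{"delta_pos":[0,0,25],"dr":[0,0,0],"fingers":0},{"delta_pos":[0,0,15],"dr":[0,0,0],"fingers":0},{"delta_pos":[0,0,0],"dr":[0,0,0],"fingers":0},{"delta_pos":[0,0,0],"dr":[0,0,0],"fingers":0},{"delta_pos":[0,0,0],"dr":[0,0,0],"fingers":0}]}}

```text
time: 4.2
ee_pos: [0.4504, 0.1827, 0.0961]
eef_rot: [[-0.297, 0.955, 0.002], [0.955, 0.297, 0.001], [0.0, 0.002, -1.0]]
force: [0.7, 0.3, 0.5]
opening: 0.0003
grip_force: 0.0
```

```bash
python3 - <<'E'
from fit import *
s=telemetry.get_state(); print(s['time'],s['ee_pos'],s['qvel'])
n='wrist';E=ext(n); im,d=imaging.grab_frame(n); np.save(n+'3.npy',d); cv2.imwrite(f'pics/{n}3.png',im); P=cloud(n,d,E); print(n,wheel(P,np.array([.507,.203])))
for q,z in(('red_stop',.074),('wheel_centre',.058)):
    for p in spotter.place_of(q,n)[:1]:
        v,u=p['centre']; print(q,round(p['conf'],2),(round(u),round(v)),'z:',atz(E,u,v,z))
c=np.array([.507,.203]);a=np.radians(210-12.2); t=c+.063*np.array([np.cos(a),np.sin(a)]); print('target',t,'tool delta mm',1e3*np.array(s['eef_rot']).T@(np.array([*t,.042])-s['ee_pos']))
E
```

```text
4.2 [0.4504 0.1827 0.0961] [ 0.0048 -0.3358 -0.0787  0.1044 -0.0449 -0.1149  0.0095]
wrist (array([0.5066, 0.2039]), np.float64(47.57453585232679), np.float64(0.1553082104943037), 11750, 17704)
red_stop 0.69 (427, 170) z: [0.5    0.2334 0.074 ]
wheel_centre 0.66 (410, 207) z: [0.5044 0.204  0.058 ]
target [0.447  0.1837] tool delta mm [ 2.0203 -2.9924 54.1042]
```

View pics/wrist3.png

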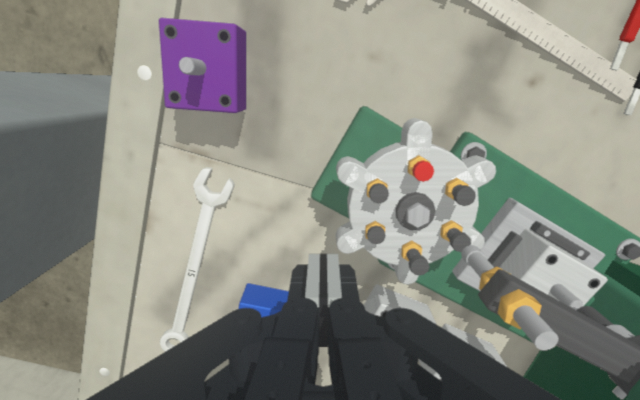

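The wrist view shows the wheel at (415,210) with the red cap at (423,170), on the second lobe counter-clockwise from the rod lobe at (475,245). The fingertip at (320,258) heads for the gap between lobes (350,172) and (350,240), so I'll descend into it.

Call:
{"api": "play_rows", "payload": {"steps": [{"delta_pos":[3,-3,0],"dr":[0,0,0],"fingers":0},{"delta_pos":[0,0,10],"dr":[0,0,0],"fingers":0},{"delta_pos":[0,0,12],"dr":[0,0,0],"fingers":0},{"delta_pos":[0,0,12],"dr":[0,0,0],"fingers":0},{"delta_pos":[0,0,10],"dr":[0,0,0],"fingers":0},{"delta_pos":[0,0,10],"dr":[0,0,0],"fingers":0},{"delta_pos":[0,0,0],"dr":[0,0,0],"fingers":0},{"delta_pos":[0,0,0],"dr":[0,0,0],"fingers":0},{"delta_pos":[0,0,0],"dr":[0,0,0],"fingers":0}]}}

```text
time: 5.25
ee_pos: [0.4461, 0.1844, 0.0414]
eef_rot: [[-0.297, 0.955, 0.001], [0.955, 0.297, 0.0], [0.0, 0.001, -1.0]]
force: [-0.5, -0.1, 0.1]
opening: 0.0003
grip_force: 0.0
```

Call:
{"api": "play_rows", "payload": {"steps": [{"delta_pos":[4.8,0.2,0],"dr":[0,0,0.075],"fingers":0},{"delta_pos":[4.8,0.2,0],"dr":[0,0,0.075],"fingers":0},{"delta_pos":[4.8,0.2,0],"dr":[0,0,0.075],"fingers":0},{"delta_pos":[4.8,0.2,0],"dr":[0,0,0.075],"fingers":0},{"delta_pos":[4.8,0.2,0],"dr":[0,0,0.075],"fingers":0}]}}

```text
time: 5.75
ee_pos: [0.4433, 0.2086, 0.0417]
eef_rot: [[0.076, 0.997, 0.001], [0.997, -0.076, 0.001], [0.001, 0.001, -1.0]]
force: [0.5, -0.1, 0.0]
opening: 0.0
grip_force: 0.0
```

```bash
cat > pol.py <<'E'
from fit import *
s=telemetry.get_state(); R=np.array(s['eef_rot']); q=np.array(s['ee_pos'])[:2]-[.5067,.2037]
print(s['time'],'R',np.hypot(*q),'press ang',(np.degrees(np.arctan2(q[1],q[0]))+12.2)%360,'tool ang',(np.degrees(np.arctan2(R[1,1],R[0,1]))+180+12.2)%360,'z',s['ee_pos'][2],'F',s['force'],'j7',s['joint_pos'][6])
E
python3 pol.py
```

```text
5.75 R 0.06353983234680177 press ang 187.77884031286658 tool ang 187.85016874716118 z 0.04171725813148829 F [ 0.4665 -0.1076  0.0481] j7 -11.442025334725937
```

```bash
python3 - <<'E'
from fit import *
n='wrist';E=ext(n); im,d=imaging.grab_frame(n); cv2.imwrite(f'pics/wrist4.png',im); P=cloud(n,d,E); print(wheel(P,np.array([.507,.203])))
E
```

```text
(array([0.5065, 0.2044]), np.float64(47.16327917327801), np.float64(0.1991965436815598), 18257, 23518)
```

View pics/wrist4.png

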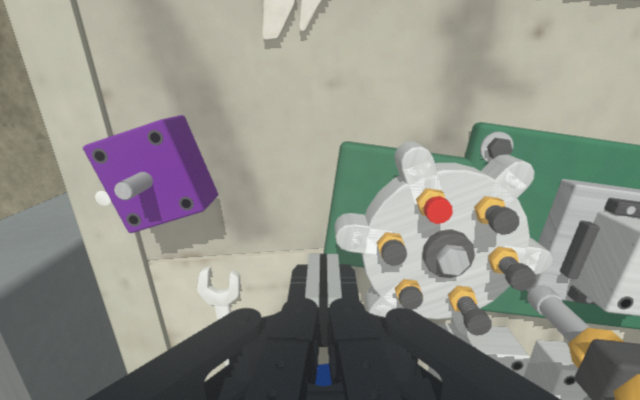

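The wheel in the wrist view is still clicked: centre (450,250), -x lobe at (355,232). The shut fingertip at (323,255) is about to touch that lobe. I'll move 3 mm inward for a better hold and continue the sweep.

Call:
{"api": "play_rows", "payload": {"steps": [{"delta_pos":[0,3,0],"dr":[0,0,0],"fingers":0},{"delta_pos":[4.5,0.2,0],"dr":[0,0,0.075],"fingers":0},{"delta_pos":[4.5,0.2,0],"dr":[0,0,0.075],"fingers":0},{"delta_pos":[0,0,0],"dr":[0,0,0],"fingers":0}]}}

```text
time: 6.2
ee_pos: [0.4479, 0.2172, 0.0413]
eef_rot: [[0.219, 0.976, 0.001], [0.976, -0.219, 0.0], [0.001, 0.001, -1.0]]
force: [-0.7, 0.1, -0.5]
opening: -0.0004
grip_force: 0.0
```

```bash
python3 pol.py; python3 - <<'E'
from fit import *
n='wrist';E=ext(n); im,d=imaging.grab_frame(n); cv2.imwrite(f'pics/wrist5.png',im); P=cloud(n,d,E); print(wheel(P,np.array([.507,.203])))
E
```

```text
6.2 R 0.060299109460987106 press ang 179.286923415026 tool ang 179.53526200475991 z 0.041324705331887805 F [-0.7402  0.1404 -0.4702] j7 -17.89509055494834
(array([0.5068, 0.2045]), np.float64(47.14133549644439), np.float64(0.20034646068875406), 17942, 23647)
```

View pics/wrist5.png

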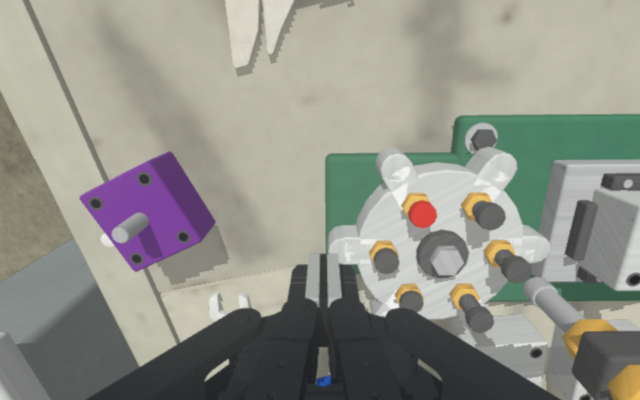

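```bash
python3 - <<'E'
from fit import *
n='wrist';E=ext(n); im,d=imaging.grab_frame(n); s=telemetry.get_state(); R=np.array(s['eef_rot']);p0=np.array(s['ee_pos'])
c=imaging.camera_info(n); print(c['fx'],c['cx'],c['cy'],'TCP px',proj(E,p0))
for x,y,z in((11,0,0),(-11,0,0),(11,14,0),(11,0,-40)): print((x,y,z),proj(E,p0+R@np.array([x,y,z])/1e3))
for u in(300,312,335,345,352):
    print(u,[(v,*(np.round(1e3*R.T@(atd(E,u,v,d[v,u])-p0),0).astype(int)),round(1e3*atd(E,u,v,d[v,u])[2])) for v in range(232,300,6)])
E
```

```text
342.4016843707957 322.97367070728706 200.77392213995904 TCP px [323.5649 236.6734]
(11, 0, 0) [323.5893 218.8953]
(-11, 0, 0) [323.5414 253.8205]
(11, 14, 0) [348.3899 218.9167]
(11, 0, -40) [323.6865 251.8002]
300 [(232, np.int64(-15), np.int64(-16), np.int64(41), 0), (238, np.int64(-20), np.int64(-17), np.int64(41), 0), (244, np.int64(-25), np.int64(-17), np.int64(41), 0), (250, np.int64(-29), np.int64(-17), np.int64(41), 0), (256, np.int64(-34), np.int64(-17), np.int64(41), 1), (262, np.int64(-39), np.int64(-17), np.int64(41), 0), (268, np.int64(7), np.int64(-10), np.int64(-47), 88), (274, np.int64(6), np.int64(-10), np.int64(-52), 93), (280, np.int64(6), np.int64(-10), np.int64(-56), 97), (286, np.int64(6), np.int64(-10), np.int64(-61), 102), (292, np.int64(7), np.int64(-9), np.int64(-65), 107), (298, np.int64(12), np.int64(-8), np.int64(-77), 118)]
312 [(232, np.int64(-15), np.int64(-8), np.int64(41), 1), (238, np.int64(-20), np.int64(-8), np.int64(40), 1), (244, np.int64(-25), np.int64(-8), np.int64(41), 0), (250, np.int64(-29), np.int64(-8), np.int64(40), 1), (256, np.int64(11
[... 1648 characters left out ...]
(298, np.int64(12), np.int64(7), np.int64(-77), 118)]
352 [(232, np.int64(9), np.int64(15), np.int64(-13), 54), (238, np.int64(7), np.int64(15), np.int64(-18), 59), (244, np.int64(4), np.int64(15), np.int64(-18), 59), (250, np.int64(0), np.int64(15), np.int64(-18), 59), (256, np.int64(-3), np.int64(15), np.int64(-18), 59), (262, np.int64(-7), np.int64(15), np.int64(-18), 59), (268, np.int64(7), np.int64(12), np.int64(-47), 88), (274, np.int64(7), np.int64(12), np.int64(-53), 94), (280, np.int64(7), np.int64(12), np.int64(-56), 98), (286, np.int64(6), np.int64(11), np.int64(-60), 101), (292, np.int64(7), np.int64(11), np.int64(-66), 107), (298, np.int64(12), np.int64(10), np.int64(-77), 118)]
```

The depth along the fingers suggests the real tips end about 40 mm above the reported TCP, which would explain why nothing was touched. I'll check that against the side camera.

```bash
python3 - <<'E'
from fit import *
s=telemetry.get_state(); R=np.array(s['eef_rot']);p0=np.array(s['ee_pos'])
n='side';E=ext(n); im,d=imaging.grab_frame(n); P=cloud(n,d,E)
Q=(P-p0)@R*1e3
m=(np.abs(Q[:,0])<30)&(np.abs(Q[:,1])<40)&(Q[:,2]<25)&(Q[:,2]>-120)
Q=Q[m]
for z in range(-100,25,8):
    k=Q[(Q[:,2]>=z)&(Q[:,2]<z+8)]
    if len(k): print(z,len(k),k.min(0).round(),k.max(0).round())
print('TCP px',proj(E,p0), s['opening'],s['time'],p0)
u,v=proj(E,p0).astype(int); a=im[v-70:v+50,u-80:u+80]; cv2.imwrite('pics/side6.png',cv2.resize(a,(800,600),interpolation=cv2.INTER_CUBIC))
E
```

```text
-100 54 [ -16.  -39. -100.] [ 14.  39. -92.]
-92 63 [-12. -38. -92.] [ 14.  32. -84.]
-84 27 [  6. -25. -84.] [ 15.  28. -76.]
-76 19 [ -4. -16. -76.] [ 12.  11. -68.]
-68 30 [ -7. -16. -68.] [ 12.  14. -60.]
-60 27 [-10. -17. -60.] [ 12.  14. -53.]
-52 24 [-10. -16. -52.] [ 12.  11. -44.]
-44 13 [ -7. -12. -44.] [ 11.   6. -38.]
-36 10 [ -5.  -8. -36.] [ 29.  38. -29.]
-28 18 [-29.  22. -28.] [ 23.  40. -20.]
-20 84 [-29.  -0. -20.] [ 30.  40. -12.]
-12 33 [-28.  -1. -12.] [28. 28. -4.]
-4 24 [-5. -0. -4.] [29. 29.  2.]
4 14 [-4. 25.  6.] [26. 38. 12.]
12 31 [-12.  24.  12.] [28. 39. 20.]
20 23 [-22.   2.  20.] [30. 39. 25.]
TCP px [342.9813 271.9058] 0.0003156340764920155 6.3 [0.4476 0.2164 0.0412]
```

View pics/side6.png

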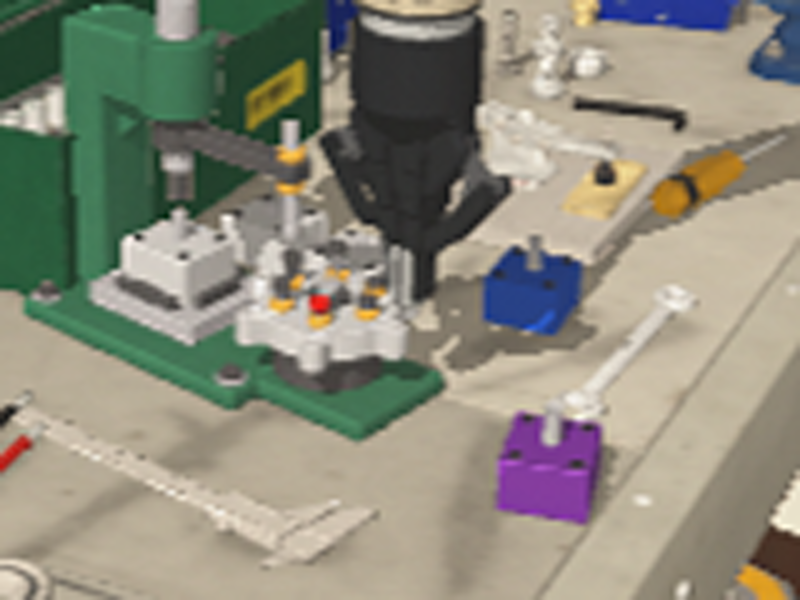

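The side crop at (420,290) shows the shut fingertips hanging clearly above the wheel top. Both depth views put the true tips about 40 mm behind the reported TCP. I'll allow for that: go back to the 210° gap, then go 35 mm lower.

Call:
{"api": "play_rows", "payload": {"steps": [{"delta_pos":[0,-3,0],"dr":[0,0,0],"fingers":0},{"delta_pos":[-4.8,0.2,0],"dr":[0,0,-0.075],"fingers":0},{"delta_pos":[-4.8,0.2,0],"dr":[0,0,-0.075],"fingers":0},{"delta_pos":[-4.8,0.2,0],"dr":[0,0,-0.075],"fingers":0},{"delta_pos":[-4.8,0.2,0],"dr":[0,0,-0.075],"fingers":0},{"delta_pos":[-4.8,0.2,0],"dr":[0,0,-0.075],"fingers":0},{"delta_pos":[-4.8,0.2,0],"dr":[0,0,-0.075],"fingers":0},{"delta_pos":[-4.8,0.2,0],"dr":[0,0,-0.075],"fingers":0},{"delta_pos":[0,0,0],"dr":[0,0,0],"fingers":0},{"delta_pos":[0,0,0],"dr":[0,0,0],"fingers":0}]}}

```text
time: 7.35
ee_pos: [0.4458, 0.1841, 0.0412]
eef_rot: [[-0.296, 0.955, -0.0], [0.955, 0.296, 0.0], [0.0, -0.0, -1.0]]
force: [-0.2, 0.1, -0.3]
opening: 0.0001
grip_force: 0.0
```

```bash
python3 pol.py
```

```text
7.35 R 0.06397380710181823 press ang 210.02210449497855 tool ang 209.41421951990736 z 0.041178472850948035 F [-0.2391  0.0623 -0.2526] j7 5.618145417170773
```

Call:
{"api": "play_rows", "payload": {"steps": [{"delta_pos":[0,0,7],"dr":[0,0,0],"fingers":0},{"delta_pos":[0,0,7],"dr":[0,0,0],"fingers":0},{"delta_pos":[0,0,6],"dr":[0,0,0],"fingers":0},{"delta_pos":[0,0,3],"dr":[0,0,0],"fingers":0},{"delta_pos":[0,0,0],"dr":[0,0,0],"fingers":0}]}}

```text
time: 7.85
ee_pos: [0.4454, 0.1841, 0.0173]
eef_rot: [[-0.298, 0.955, -0.002], [0.955, 0.298, -0.001], [-0.0, -0.002, -1.0]]
force: [0.2, -0.4, 0.4]
opening: -0.0001
grip_force: 0.0
```

Call:
{"api": "play_rows", "payload": {"steps": [{"delta_pos":[0,0,4],"dr":[0,0,0],"fingers":0},{"delta_pos":[0,0,4],"dr":[0,0,0],"fingers":0},{"delta_pos":[0,0,4],"dr":[0,0,0],"fingers":0},{"delta_pos":[0,0,0],"dr":[0,0,0],"fingers":0},{"delta_pos":[0,0,0],"dr":[0,0,0],"fingers":0}]}}

```text
time: 8.35
ee_pos: [0.4459, 0.1842, 0.006]
eef_rot: [[-0.297, 0.955, -0.0], [0.955, 0.297, -0.0], [-0.0, -0.0, -1.0]]
force: [0.7, 1.2, -0.1]
opening: 0.0001
grip_force: 0.0
```

Call:
{"api": "play_rows", "payload": {"steps": [{"delta_pos":[4.8,0.2,0],"dr":[0,0,0.075],"fingers":0},{"delta_pos":[4.8,0.2,0],"dr":[0,0,0.075],"fingers":0},{"delta_pos":[4.8,0.2,0],"dr":[0,0,0.075],"fingers":0},{"delta_pos":[4.8,0.2,0],"dr":[0,0,0.075],"fingers":0}]}}

```text
time: 8.75
ee_pos: [0.4429, 0.2023, 0.0063]
eef_rot: [[0.002, 1.0, -0.0], [1.0, -0.002, -0.001], [-0.001, -0.0, -1.0]]
force: [0.2, -3.9, 1.7]
opening: -0.0002
grip_force: 1.8
```

```bash
python3 pol.py; python3 - <<'E'
from fit import *
n='wrist';E=ext(n); im,d=imaging.grab_frame(n); P=cloud(n,d,E); print(wheel(P,np.array([.507,.203])))
for p in spotter.place_of('red_stop',n)[:1]:
    v,u=p['centre']; q=atz(E,u,v,.074)[:2]-[.5067,.2037]; print(p['conf'],'red ang',(np.degrees(np.arctan2(q[1],q[0]))+12.2)%360)
E
```

```text
8.75 R 0.06380163864438779 press ang 193.4330634765393 tool ang 192.10235756625866 z 0.006250172857859747 F [ 0.2357 -3.8774  1.69  ] j7 -6.0058328582744425
(array([0.5068, 0.2048]), np.float64(46.58569973607925), np.float64(0.2509218748148444), 24563, 30480)
0.93 red ang 115.78041412936886
```

In contact now, with 4 N pushing back. I'll continue the sweep.

Call:
{"api": "play_rows", "payload": {"steps": [{"delta_pos":[4.8,0.2,0],"dr":[0,0,0.075],"fingers":0},{"delta_pos":[4.8,0.2,0],"dr":[0,0,0.075],"fingers":0},{"delta_pos":[4.8,0.2,0],"dr":[0,0,0.075],"fingers":0}]}}

```text
time: 9.15
ee_pos: [0.4439, 0.216, 0.0061]
eef_rot: [[0.224, 0.975, -0.002], [0.975, -0.224, -0.001], [-0.002, -0.002, -1.0]]
force: [-1.1, -2.0, 2.2]
opening: 0.0001
grip_force: 1.4
```

Call:
{"api": "play_rows", "payload": {"steps": [{"delta_pos":[4.8,0.2,0],"dr":[0,0,0.075],"fingers":0},{"delta_pos":[4.8,0.2,0],"dr":[0,0,0.075],"fingers":0},{"delta_pos":[4.8,0.2,0],"dr":[0,0,0.075],"fingers":0}]}}

```text
time: 9.45
ee_pos: [0.4483, 0.2302, 0.0061]
eef_rot: [[0.435, 0.901, -0.003], [0.901, -0.435, -0.001], [-0.002, -0.002, -1.0]]
force: [-2.1, -2.0, 2.6]
opening: -0.0001
grip_force: 1.5
```

```bash
cat > red.py <<'E'
from fit import *
n='wrist';E=ext(n); im,d=imaging.grab_frame(n); P=cloud(n,d,E); f=wheel(P,np.array([.507,.203])); print('wheel',f[0],(f[1]+12.2)%60,f[2])
for p in spotter.place_of('red_stop',n)[:1]:
    v,u=p['centre']; q=atz(E,u,v,.074)[:2]-[.5067,.2037]; print(p['conf'],'red ang',(np.degrees(np.arctan2(q[1],q[0]))+12.2)%360,np.hypot(*q))
E
python3 pol.py; python3 red.py
```

```text
9.45 R 0.06414349423763756 press ang 167.83527338432899 tool ang 166.42874364437617 z 0.006093838275147423 F [-2.1056 -2.0049  2.6023] j7 -25.415539369606098
wheel [0.5078 0.205 ] 34.24593899367102 0.23926055659960024
0.68 red ang 88.66699258082718 0.0291035553142599
```

Call:
{"api": "play_rows", "payload": {"steps": [{"delta_pos":[4.8,0.2,0],"dr":[0,0,0.075],"fingers":0},{"delta_pos":[4.8,0.2,0],"dr":[0,0,0.075],"fingers":0},{"delta_pos":[4.8,0.2,0],"dr":[0,0,0.075],"fingers":0},{"delta_pos":[4.8,0.2,0],"dr":[0,0,0.075],"fingers":0},{"delta_pos":[0,0,0],"dr":[0,0,0],"fingers":0}]}}

```text
time: 10.05
ee_pos: [0.461, 0.2476, 0.0061]
eef_rot: [[0.678, 0.735, 0.001], [0.735, -0.678, 0.001], [0.001, 0.001, -1.0]]
force: [-0.1, 0.2, 1.0]
opening: 0.0001
grip_force: 0.0
```

```bash
python3 pol.py; python3 red.py
```

```text
10.05 R 0.06337311541308345 press ang 148.3058238638121 tool ang 149.54205737419665 z 0.006104146106219163 F [-0.0794  0.2185  0.9802] j7 -38.685447476439414
wheel [0.5084 0.205 ] 0.3395033629035993 0.25603030343682387
0.91 red ang 57.86244261980396 0.029283215067873288
```

First click done: the red stop is at 60°. Second click follows the same way.

Call:
{"api": "play_rows", "payload": {"steps": [{"delta_pos":[4.8,0.2,0],"dr":[0,0,0.075],"fingers":0},{"delta_pos":[4.8,0.2,0],"dr":[0,0,0.075],"fingers":0},{"delta_pos":[4.8,0.2,0],"dr":[0,0,0.075],"fingers":0},{"delta_pos":[4.8,0.2,0],"dr":[0,0,0.075],"fingers":0},{"delta_pos":[4.8,0.2,0],"dr":[0,0,0.075],"fingers":0},{"delta_pos":[4.8,0.2,0],"dr":[0,0,0.075],"fingers":0},{"delta_pos":[4.8,0.2,0],"dr":[0,0,0.075],"fingers":0}]}}

```text
time: 10.85
ee_pos: [0.4863, 0.264, 0.0058]
eef_rot: [[0.956, 0.292, -0.005], [0.292, -0.956, 0.0], [-0.005, -0.002, -1.0]]
force: [-2.5, 0.3, 1.6]
opening: 0.0002
grip_force: 1.3
```

```bash
python3 pol.py
```

```text
10.85 R 0.06368345308327443 press ang 120.88921323780856 tool ang 119.20329954311603 z 0.00575552960605611 F [-2.5476  0.258   1.5864] j7 -63.03749236086037
```

Call:
{"api": "play_rows", "payload": {"steps": [{"delta_pos":[4.8,0.2,0],"dr":[0,0,0.075],"fingers":0},{"delta_pos":[4.8,0.2,0],"dr":[0,0,0.075],"fingers":0},{"delta_pos":[4.8,0.2,0],"dr":[0,0,0.075],"fingers":0},{"delta_pos":[4.8,0.2,0],"dr":[0,0,0.075],"fingers":0},{"delta_pos":[4.8,0.2,0],"dr":[0,0,0.075],"fingers":0},{"delta_pos":[4.8,0.2,0],"dr":[0,0,0.075],"fingers":0},{"delta_pos":[4,0.2,0],"dr":[0,0,0.06],"fingers":0},{"delta_pos":[0,0,0],"dr":[0,0,0],"fingers":0},{"delta_pos":[0,0,0],"dr":[0,0,0],"fingers":0}]}}

```text
time: 11.75
ee_pos: [0.5207, 0.2652, 0.0059]
eef_rot: [[0.978, -0.209, -0.001], [-0.209, -0.978, -0.0], [-0.001, 0.0, -1.0]]
force: [-0.9, 0.7, 0.1]
opening: 0.0
grip_force: 0.0
```

```bash
python3 pol.py; python3 red.py
```

```text
11.75 R 0.06306730852745228 press ang 89.37596765900055 tool ang 90.15176113865786 z 0.005945137216440147 F [-0.8898  0.7433  0.0974] j7 -86.75387959894104
wheel [0.5091 0.204 ] 0.18309705959985934 0.2546828991171528
0.83 red ang 358.18511497918513 0.030214515825942614
```

The red stop is now at about 0° under the rod. I'll withdraw sideways and go up, checking what stands high around the knob.

Call:
{"api": "play_rows", "payload": {"steps": [{"delta_pos":[0,-10,0],"dr":[0,0,0],"fingers":0},{"delta_pos":[0,-10,0],"dr":[0,0,0],"fingers":0},{"delta_pos":[0,0,-20],"dr":[0,0,0],"fingers":0},{"delta_pos":[0,0,-30],"dr":[0,0,0],"fingers":0},{"delta_pos":[0,0,-30],"dr":[0,0,0],"fingers":0},{"delta_pos":[0,0,-30],"dr":[0,0,0],"fingers":0},{"delta_pos":[0,0,-30],"dr":[0,0,0],"fingers":0},{"delta_pos":[0,0,-30],"dr":[0,0,0],"fingers":0},{"delta_pos":[0,0,-30],"dr":[0,0,0],"fingers":0},{"delta_pos":[0,0,-30],"dr":[0,0,0],"fingers":0},{"delta_pos":[0,0,-30],"dr":[0,0,0],"fingers":0},{"delta_pos":[0,0,0],"dr":[0,0,0],"fingers":0}]}}

```text
time: 13.05
ee_pos: [0.5279, 0.286, 0.2708]
eef_rot: [[0.978, -0.209, 0.009], [-0.209, -0.978, 0.003], [0.008, -0.005, -1.0]]
force: [0.5, 0.2, -0.4]
opening: -0.0003
grip_force: 0.0
```

```bash
python3 - <<'E'
from fit import *
imaging.grab_frame('side')
s=telemetry.get_state(); R=np.array(s['eef_rot']);p0=np.array(s['ee_pos']); print(s['time'],p0,s['force'])
n='top';E=ext(n); P=cloud(n,np.load('top2.npy'),E)
m=(P[:,2]>.2)&(P[:,2]<.5)&(P[:,0]>.55)&(P[:,0]<.9)&(np.abs(P[:,1]-.15)<.2)&(np.hypot(P[:,0]-.629,P[:,1]-.176)>.036)
Q=P[m]; print('high stuff',len(Q),Q.min(0),Q.max(0)) 
n='side';E=ext(n); im,d=imaging.grab_frame(n); Q=(cloud(n,d,E)-p0)@R*1e3
Q=Q[(np.abs(Q[:,0])<30)&(np.abs(Q[:,1])<30)&(Q[:,2]<25)&(Q[:,2]>-75)]; print('tip z tool',Q.max(0),np.sort(Q[:,2])[-5:])
n='wrist';E=ext(n); im,d=imaging.grab_frame(n); cv2.imwrite('pics/wrist7.png',im);P=cloud(n,d,E); print(wheel(P,np.array([.507,.203])))
k=P[(np.hypot(P[:,0]-.629,P[:,1]-.176)<.05)&(P[:,2]>.26)&(P[:,2]<.272)]; print('knob',len(k),(k.max(0)+k.min(0))/2,k.max(0)-k.min(0))
for q,z in (('red_stop',.074),('rod_tip',.092),('knob_top',.266)):
    for p in spotter.place_of(q,n)[:1]: v,u=p['centre']; print(q,p['conf'],(u,v),atz(E,u,v,z))
t=np.array([.629,.176,.26]); print('to knob',1e3*R.T@(t-p0))
E
```

```text
13.1 [0.5264 0.286  0.2683] [-0.3429 -0.2355 -0.7383]
high stuff 967 [ 0.6661 -0.0491  0.2   ] [0.8999 0.1984 0.3002]
tip z tool [  8.3823  14.8377 -36.0976] [-38.0539 -38.0218 -37.9714 -37.3436 -36.0976]
(array([0.5074, 0.2042]), np.float64(47.78831548127478), np.float64(0.1414982878426032), 3789, 6619)
knob 5703 [0.6155 0.1791 0.2646] [0.0332 0.0587 0.0091]
rod_tip 0.65 (406.7, 137.4) [0.5371 0.1953 0.092 ]
to knob [123.2679  86.1878   8.5469]
```

View pics/wrist7.png

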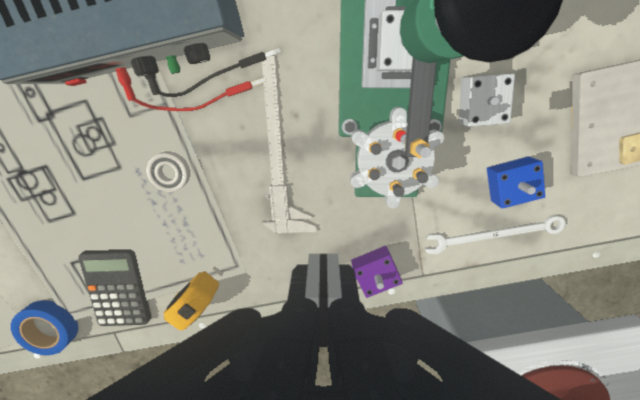

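The wrist view shows the red cap at (399,135) behind the rod end at (407,137), the wheel at (398,160) and the knob at (500,15). The highest thing near the knob is 0.30 m, which the gripper body stays above. Moving over the knob.

Call:
{"api": "play_rows", "payload": {"steps": [{"delta_pos":[25,17,0],"dr":[0,0,0],"fingers":0},{"delta_pos":[25,17,0],"dr":[0,0,0],"fingers":0},{"delta_pos":[25,17,0],"dr":[0,0,0],"fingers":0},{"delta_pos":[25,17,0],"dr":[0,0,0],"fingers":0},{"delta_pos":[23,17,0],"dr":[0,0,0],"fingers":0},{"delta_pos":[0,0,10],"dr":[0,0,0],"fingers":0},{"delta_pos":[0,0,10],"dr":[0,0,0],"fingers":0},{"delta_pos":[0,0,7],"dr":[0,0,0],"fingers":0},{"delta_pos":[0,0,0],"dr":[0,0,0],"fingers":0},{"delta_pos":[0,0,0],"dr":[0,0,0],"fingers":0},{"delta_pos":[0,0,0],"dr":[0,0,0],"fingers":0}]}}

```text
time: 14.45
ee_pos: [0.6276, 0.1768, 0.2396]
eef_rot: [[0.978, -0.209, 0.001], [-0.209, -0.978, 0.0], [0.001, -0.0, -1.0]]
force: [0.9, 0.4, -1.1]
opening: -0.0003
grip_force: 0.0
```

Call:
{"api": "play_rows", "payload": {"steps": [{"delta_pos":[0,0,4],"dr":[0,0,0],"fingers":0},{"delta_pos":[0,0,4],"dr":[0,0,0],"fingers":0},{"delta_pos":[0,0,3],"dr":[0,0,0],"fingers":0},{"delta_pos":[0,0,2],"dr":[0,0,0],"fingers":0},{"delta_pos":[0,0,2],"dr":[0,0,0],"fingers":0},{"delta_pos":[0,0,0],"dr":[0,0,0],"fingers":0}]}}

```text
time: 15.05
ee_pos: [0.6276, 0.1762, 0.2241]
eef_rot: [[0.978, -0.21, -0.0], [-0.21, -0.978, 0.0], [-0.0, -0.0, -1.0]]
force: [-0.6, -0.1, 2.1]
opening: -0.0001
grip_force: 1.3
```

Contact at about 2 N, as the spring should give. Pressing down in steps.

Call:
{"api": "play_rows", "payload": {"steps": [{"delta_pos":[0,0,2],"dr":[0,0,0],"fingers":0},{"delta_pos":[0,0,2],"dr":[0,0,0],"fingers":0},{"delta_pos":[0,0,2],"dr":[0,0,0],"fingers":0},{"delta_pos":[0,0,2],"dr":[0,0,0],"fingers":0},{"delta_pos":[0,0,2],"dr":[0,0,0],"fingers":0},{"delta_pos":[0,0,2],"dr":[0,0,0],"fingers":0},{"delta_pos":[0,0,0],"dr":[0,0,0],"fingers":0}]}}

```text
time: 15.75
ee_pos: [0.6276, 0.1762, 0.2133]
eef_rot: [[0.978, -0.21, 0.001], [-0.21, -0.978, 0.001], [0.0, -0.001, -1.0]]
force: [-3.1, 1.1, 7.7]
opening: 0.0003
grip_force: 3.5
```

Call:
{"api": "play_rows", "payload": {"steps": [{"delta_pos":[0,0,1],"dr":[0,0,0],"fingers":0},{"delta_pos":[0,0,1],"dr":[0,0,0],"fingers":0},{"delta_pos":[0,0,0],"dr":[0,0,0],"fingers":0}]}}

```text
time: 16.05
ee_pos: [0.6277, 0.1762, 0.2119]
eef_rot: [[0.978, -0.21, 0.001], [-0.21, -0.978, 0.001], [0.001, -0.001, -1.0]]
force: [-2.9, 1.3, 8.8]
opening: -0.0003
grip_force: 4.5
```

Call:
{"api": "play_rows", "payload": {"steps": [{"delta_pos":[0,0,1],"dr":[0,0,0],"fingers":0},{"delta_pos":[0,0,0],"dr":[0,0,0],"fingers":0}]}}

```text
time: 16.25
ee_pos: [0.6277, 0.1762, 0.2119]
eef_rot: [[0.978, -0.21, 0.001], [-0.21, -0.978, 0.002], [0.001, -0.002, -1.0]]
force: [-4.0, 1.9, 11.2]
opening: -0.0002
grip_force: 6.2
```

Call:
{"api": "play_rows", "payload": {"steps": [{"delta_pos":[0,0,1],"dr":[0,0,0],"fingers":0},{"delta_pos":[0,0,1],"dr":[0,0,0],"fingers":0},{"delta_pos":[0,0,0],"dr":[0,0,0],"fingers":0}]}}

```text
time: 16.55
ee_pos: [0.6278, 0.1762, 0.2117]
eef_rot: [[0.978, -0.21, 0.002], [-0.21, -0.978, 0.003], [0.002, -0.003, -1.0]]
force: [-7.0, 1.3, 19.1]
opening: 0.0001
grip_force: 9.4
```

```bash
python3 - <<'E'
from fit import *
n='side';E=ext(n); im,d=imaging.grab_frame(n); P=cloud(n,d,E)
a,b=np.load('side2.npy'),d; P0=cloud(n,a,E)
for nm,Q in(('before',P0),('now',P)):
    k=Q[(np.hypot(Q[:,0]-.629,Q[:,1]-.176)<.034)&(Q[:,2]>.2)&(Q[:,2]<.275)]
    g=Q[(np.hypot(Q[:,0]-.54,Q[:,1]-.196)<.02)&(Q[:,2]>.1)&(Q[:,2]<.2)]
    print(nm,'knob',np.percentile(k[:,2],[2,50,90,98]),'arm',len(g),np.percentile(g[:,2],[50,98]))
u,v=proj(E,[.55,.19,.12]).astype(int); cv2.imwrite('pics/side8.png',cv2.resize(im[v-60:v+30,u-60:u+60],(800,600),interpolation=cv2.INTER_CUBIC))
E
```

```text
before knob [0.2003 0.2507 0.2652 0.266 ] arm 121 [0.1385 0.1642]
now knob [0.2003 0.2423 0.2648 0.2741] arm 99 [0.1222 0.1465]
```

View pics/side8.png

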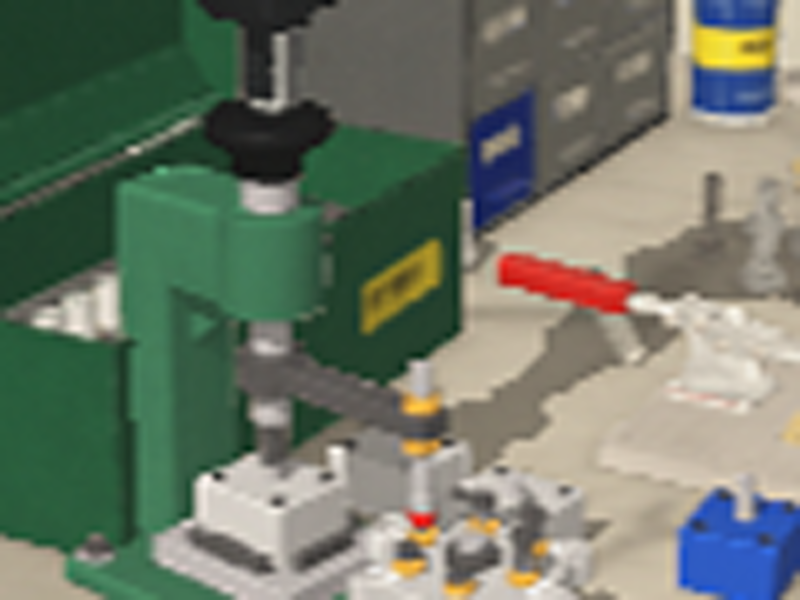

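In the side crop the rod at (420,480) sits on the red cap at (422,518). The arm has dropped 17.7 mm and the motion has stopped hard at 19 N. Letting the ram come back up.

Call:
{"api": "play_rows", "payload": {"steps": [{"delta_pos":[0,0,-4],"dr":[0,0,0],"fingers":0},{"delta_pos":[0,0,-4],"dr":[0,0,0],"fingers":0},{"delta_pos":[0,0,-4],"dr":[0,0,0],"fingers":0},{"delta_pos":[0,0,-4],"dr":[0,0,0],"fingers":0},{"delta_pos":[0,0,-4],"dr":[0,0,0],"fingers":0},{"delta_pos":[0,0,-5],"dr":[0,0,0],"fingers":0},{"delta_pos":[0,0,-10],"dr":[0,0,0],"fingers":0},{"delta_pos":[0,0,-15],"dr":[0,0,0],"fingers":0},{"delta_pos":[0,0,-15],"dr":[0,0,0],"fingers":0},{"delta_pos":[0,0,0],"dr":[0,0,0],"fingers":0},{"delta_pos":[0,0,0],"dr":[0,0,0],"fingers":0},{"delta_pos":[0,0,0],"dr":[0,0,0],"fingers":0}]}}

```text
time: 17.8
ee_pos: [0.6271, 0.1761, 0.2711]
eef_rot: [[0.978, -0.211, -0.002], [-0.211, -0.978, -0.0], [-0.002, 0.0, -1.0]]
force: [-0.2, 0.1, 0.1]
opening: -0.0001
grip_force: 0.0
```

```bash
python3 - <<'E'
from fit import *
n='side';E=ext(n); im,d=imaging.grab_frame(n); a=np.load('side2.npy'); s=telemetry.get_state(); print(s['time'],s['ee_pos'],s['force'])
for nm,D in(('before',a),('now',d)):
    Q=cloud(n,D,E)
    k=Q[(np.hypot(Q[:,0]-.629,Q[:,1]-.176)<.034)&(Q[:,2]>.2)&(Q[:,2]<.275)]
    g=Q[(np.hypot(Q[:,0]-.54,Q[:,1]-.196)<.02)&(Q[:,2]>.1)&(Q[:,2]<.2)]
    t=Q[(np.hypot(Q[:,0]-.629,Q[:,1]-.176)<.012)&(Q[:,2]>.034)&(Q[:,2]<.065)]
    print(nm,'knob',np.percentile(k[:,2],[50,98]),'arm',np.percentile(g[:,2],[50,98]),'dowel',len(t),t[:,2].max() if len(t) else '')
print([ (q,p['conf'],p['centre']) for q in('red_stop','rod_tip') for p in spotter.place_of(q,n)[:1]])
E
```

```text
17.85 [0.6271 0.1762 0.271 ] [-0.1409  0.3453  0.143 ]
before knob [0.2507 0.266 ] arm [0.1385 0.1642] dowel 14 0.06304281055128375
now knob [0.2505 0.266 ] arm [0.1395 0.1651] dowel 14 0.06264750902457723
[('red_stop', 0.72, [252.2, 317.1]), ('rod_tip', 0.79, [247.6, 322.2])]
```

```bash
python3 - <<'E'
from fit import *
n='side';E=ext(n); im,d=imaging.grab_frame(n)
print(proj(E,[.536,.1972,.074]),proj(E,[.536,.1972,.092]))
h=cv2.cvtColor(im,cv2.COLOR_BGR2HSV)[235:275,295:345]; m=(((h[...,0]<6)|(h[...,0]>174))&(h[...,1]>170)&(h[...,2]>90)); v,u=np.nonzero(m); print('red px',len(u),u.mean()+295,v.mean()+235)
E
```

```text
[319.985  252.8259] [320.0213 247.4764]
red px 9 320.0 254.0
```

The red cap shows at (320,254), where the stop under the rod should be at (320,253). The ram is up and the tool is clear, so I'm handing in.

```bash
python3 -c "
from rig import order; print(order.sign_off())"
```

```text
the job is handed in; nothing more can be done
None
```

The job is handed in at about 18 s of the 51 s allowed: I turned the wheel two clicks clockwise to put the red stop under the rod, pressed the knob until the rod rested on that stop, and the ram is back up with the tool clear; I did not measure the dowel's final height directly, and the hand-in gave no verdict.

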